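# Build a two-tier chocolate display on spacer sticks

### The arm

A 7-joint arm with a two-finger parallel gripper is mounted at the origin on a cart in front of the work surface, level with it; the furniture and walls round the work are solid. World frame = base frame: x ahead of the robot, y to its left, z up, the work surface at z = 0. Lengths are in m, angles in rad, forces in N, time in s.
With the tool pointing down it reaches from about 0.4 to 0.85 m from the base axis. Payload 10.4 kg.
Tool frame: the origin (TCP) lies where the fingers leave the gripper's body, on its centre line; the fingertips stand 73 mm ahead of it and the grasp point (between the pads) lies 54 mm ahead of it; z points along the fingers, y is the line along which they close (so a half turn about z gives the same grasp; the last joint's range is limited). The gripper opens to 85 mm and grips with 20 to 120 N. Pads are 22 mm wide; open, the fingers measure 114 mm over their backs; the gripper's body (76 mm by 85 mm) begins 54 mm behind the grasp point. The pads swing forward as they close: fully open they stand 13 mm farther back than shut.
Start: joints at [-1.349, 0.332, -0.065, 1.46, 0.022, 1.35, -0.088], TCP at [0.151, 0.606, 0.304] pointing down, gripper open.
Joint ranges: [-2.6, 2.6], [-0.5, 2.12], [-1.47, 1.34], [0.16, 2.42], [-1.27, 4.41], [0.06, 2.06], [-2.6, 2.6]. Speed limits (rad/s): [2.22, 2.22, 2.79, 2.79, 3.14, 3.14, 3.14].

### API

Orientations are given as a unit quaternion [x, y, z, w].
In Python, from workcell import manip, camera gives the robot as it stands. The module is installed in compiled form; this text tells all that it offers.
- The arm moves only by the shell command python3 -m creep 'ROWS' [OPENING] [FORCE]. ROWS is JSON, a list of rows, each a list of 2 entries, a list of its own where there are three numbers: the shift along the tool's x, y, z in mm, then the turn about the tool's z in rad. In form: [[[tx, ty, tz], twist], ...]. A call has 1 to 5 rows; each row is the pose to reach, as a shift and turn from the pose commanded when the call began, along the tool's axes at that moment; what a row does not reach only later rows make up. A row lasts 1/12 s, in which the tool goes at most 41.7 mm and 7.16 degrees, less where a joint would pass 70% of its speed; a pose out of reach is approached as far as the arm can. A call with a gripper value outside its range is refused whole. OPENING is the opening, from 0 (shut) to 1 (fully open), set as the call begins (- or left out, the last holds). The fingers move at their own pace and stop on an object; FORCE is the grip in N (left out, the last holds). Time passes only in rows, so rows that repeat a pose let the fingers close. It gives the time, the measured TCP pose, the force, the opening and the grip force at its end, in the units of the state.
- manip.get_obs(): the state, without advancing time (a new reading comes with each control period).
- camera(name): name is "side" or "top" or "wrist"; returns a dict with "pixels" (480x640x3 uint8, red, green, blue), "z_map" (480x640 float32, m along the optical axis (not along the pixel's ray), 0 where there is no reading), "fx", "fy", "cx", "cy" (pixels), "extrinsics" (4x4, takes a point from world to camera coordinates). Camera axes: x right, y down, z forward; pixel columns grow to the right and rows downward; lengths in m; the calibration is good to about 2 mm. A picture is of the moment at which its call begins.
- manip.hand_in(): hands the job in; it is judged then, once.
The state is a dict: "clock": time; "joint_pos": joint angles; "joint_velocities": joint speeds; "tau": joint torques, N m; "position": TCP position; "ee_rot": TCP orientation; "ft_force": force on the tool from outside, world axes, zero at the start; "torque": the same for the moment, N m; "grip_width": opening from 0.0 (shut) to 1.0 (fully open); "grasp_force": force on a finger pad.
Only numpy, scipy, OpenCV 4.12 (cv2) and the standard library are available. Lean on these libraries where they do the work, as an engineer would, in place of code of your own. Each camera call takes 0.05 s, during which the arm holds its last target. There are 200 camera calls.

### The job

Build the upper tier of the display on the marble slab: lay one spacer stick along each of the slab's two dark bands, then rest the wooden board centred on both sticks, lined up with the slab, clear of the chocolate pieces below. Stand the tin on the board directly above the stick at the end where the price card stands, and lay the ribbon spool flat directly above the other stick. Leave the loose sweet, the chocolate bar and the half egg where they are.

Things in the scene. Friction and masses are not known exactly. Their poses are not given: they have to be found in the camera images.
- slab: Fixed flat marble slab on the table, 110 (its x) x 230 (its y) x 12 mm high, the lower tier. Origin at the centre of its underside; z up. Two flat dark steel bands, 86 mm long and 24 mm wide, lie flush in its top across the slab (along its x), centred at x = 0, y = +80 and y = -80 mm. Two brown chocolate pieces are fixed on it between the bands, reaching to 41 mm either side of its centre along y and 16 mm either side along x, 16 mm high above the slab's top.
- stick_1: Loose pale wooden spacer stick, 80 (its x) x 22 x 22 mm, 30 g nominal. Origin at its very centre (11 mm above what it lies on). Lies flat at the start. The two sticks are alike and may be exchanged.
- stick_2: The second loose pale wooden spacer stick, the same as stick_1: 80 (its x) x 22 x 22 mm, origin at its centre.
- shelf_board: Loose thin pale wooden board, 56 (its x) x 230 (its y) x 10 mm thick, 100 g nominal, with a tiny dark pin at each end. Origin at its very centre (5 mm above what it lies on). Lies flat on the table, its long side pointing roughly away from the robot. Either way round will do.
- tin: Loose round cocoa tin with a pale lid, 64 mm high; body 62 mm across up to 52 mm, lid 64 mm across above that; 120 g nominal. Origin at the centre of its underside, z up; stands upright.
- spool: Loose ribbon spool lying flat, a round flanged reel with pale faces, 53 mm across and 22 mm high (similar things at the table's far right end, out of reach, are not meant), 35 g nominal. Origin at the centre of its underside, z up.
- price_card: Fixed small white price card on a foot, 68 mm wide, 19 mm deep, 49 mm high, standing just behind the slab (beyond its +x side) near one of its two ends, about 70 mm to the slab's +y or -y side of its centre. Origin at the centre of its underside. The sign of its y in the slab's frame tells the tin's end.
- sweet: Loose blue twist-wrapped sweet, 36 x 60 x 18 mm, lying behind the other end of the slab; a bystander to be left alone. Origin at the centre of its underside.
- loose_bar: Loose dark wrapped chocolate bar, 27 x 92 x 9 mm, lying flat on the right beside the board; a bystander to be left alone. Origin at the centre of its underside.
- half_egg: Loose half chocolate egg filled with white cream, 80 x 87 x 39 mm, lying to the right beyond the work; a bystander to be left alone. Origin at the centre of its underside.

How it is judged:
By the outcome, as a careful person would: the job done as asked, in the order asked, and still so for the second after the job is handed in, with the robot touching nothing.
It also fails if it takes over 118 s, if anything falls off the work surface, if the arm or the gripper's body presses on something with over 40 N, if the wrist force passes 120 N, or if a joint passes its speed limit or range.

## Working session

There is one attempt and no reset: what is moved stays moved. The work goes in short steps, Python scripts to look and compute and a shell command to move; the robot and the scene stay as the last step left them, time stands still between calls to the robot, and variables do not carry over. Pictures are saved under pics/ and viewed, at most 14 in all, crops included, and the job is handed in when it is done.

```bash
mkdir -p pics
cat > h.py <<'E'
import numpy as np, cv2
from workcell import manip, camera
from scipy.spatial.transform import Rotation as R
def cloud(c):
    z=c["z_map"]; v,u=np.mgrid[:480,:640]
    P=np.stack([(u-c["cx"])*z/c["fx"],(v-c["cy"])*z/c["fy"],z,np.ones_like(z)],-1)
    W=P@np.linalg.inv(c["extrinsics"]).T
    W=W[...,:3]; W[z<=0]=np.nan
    return W
def save(c,n): cv2.imwrite("pics/"+n,c["pixels"][...,::-1])
def st():
    o=manip.get_obs(); print(o["clock"],np.round(o["position"],4),np.round(R.from_quat(o["ee_rot"]).as_matrix(),3).tolist(),np.round(o["joint_pos"],2),o["grip_width"])
E
python3 - <<'E'
from h import *
st()
for n in("top","side"):
    c=camera(n); save(c,n+"0.png"); np.savez("/tmp/"+n+"0.npz",**c)
    print(n,c["fx"],np.round(c["extrinsics"],3).tolist())
E
```

```text
0.0 [0.1514 0.6061 0.3031] [[-0.97, 0.242, -0.0], [0.242, 0.97, -0.001], [-0.0, -0.001, -1.0]] [-1.35  0.33 -0.06  1.46  0.02  1.35 -0.09] 1.0014644743867784
top 444.4829808405761 [[-0.001, -1.0, -0.028, -0.075], [-0.985, 0.006, -0.17, 0.591], [0.17, 0.028, -0.985, 0.98], [0.0, 0.0, 0.0, 1.0]]
side 522.46738604053 [[-0.942, -0.334, 0.017, 0.503], [-0.147, 0.369, -0.918, 0.156], [0.301, -0.867, -0.397, 1.119], [0.0, 0.0, 0.0, 1.0]]
```

View pics/top0.png

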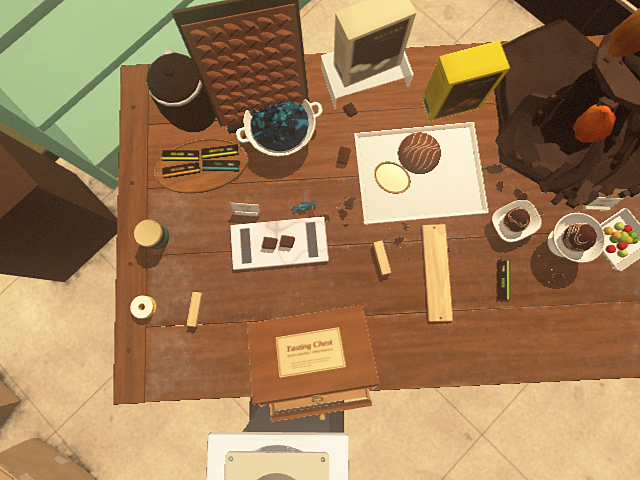

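View pics/side0.png

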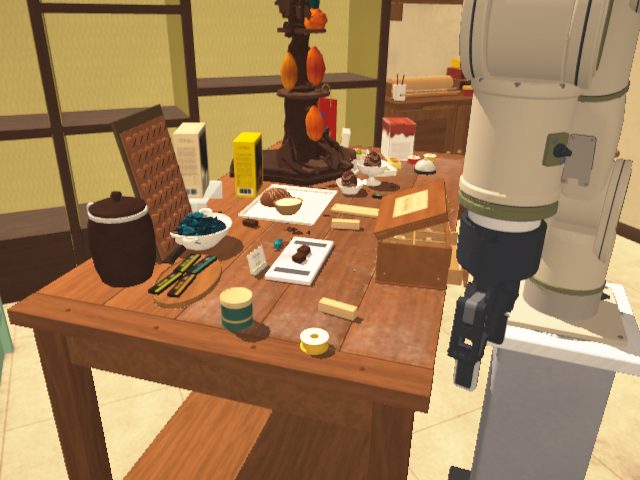

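The top view shows the slab at (279,244) with the card at its left (244,210), which is the +y end. The sticks are at (194,309) and (381,258), the board at (437,273), the tin at (150,235) and the spool at (143,307). A chest at (310,355) stands between the base and the slab. The side view agrees with this, and the arm is on the left.

Run:
```python
from h import *
c=dict(np.load("/tmp/top0.npz")); W=cloud(c); 
print("table z",[np.round(W[r,q],3).tolist() for r,q in((340,200),(290,360),(200,160),(270,480))])
def blob(n,r0,r1,c0,c1,zl,zh):
    S=W[r0:r1,c0:c1].reshape(-1,3); m=(S[:,2]>zl)&(S[:,2]<zh); S=S[m]
    rc=cv2.minAreaRect((S[:,:2]*1000).astype(np.float32))
    print(n,len(S),"rect",np.round(rc[0],1),np.round(rc[1],1),round(rc[2],1),"med z",np.round(np.median(S[:,2]),4),"mean",np.round(S.mean(0),4))
blob("stickL",285,335,180,208,.015,.03)
blob("stickR",232,285,368,396,.015,.03)
blob("board",215,330,418,458,.006,.015)
blob("tin",215,262,130,172,.055,.08)
blob("spool",290,325,125,162,.016,.03)
blob("slab",214,275,225,335,.008,.016)
blob("choc",230,255,255,300,.02,.04)
blob("card",198,222,225,265,.02,.06)
blob("sweet",195,218,285,320,.006,.03)
blob("bar",255,305,493,515,.005,.015)
blob("chest",300,425,240,385,.03,.4)
S=W[300:425,240:385].reshape(-1,3);S=S[S[:,2]>.03];print(S.min(0),S.max(0))
# dark bands
g=c["pixels"].astype(int).sum(-1)
for a,b in((236,256),(296,322)):
    m=np.zeros(g.shape,bool);m[215:272,a:b]=g[215:272,a:b]<330
    S=W[m];rc=cv2.minAreaRect((S[:,:2]*1000).astype(np.float32));print("band",len(S),np.round(np.median(S,0),4),rc)
```

```text
table z [[0.358, 0.186, -0.002], [0.474, -0.193, 0.002], [0.7, 0.301, -0.003], [0.521, -0.479, -0.004]]
stickL 338 rect [431.2 198.5] [23.7 79.5] 81.3 med z 0.0206 mean [0.4311 0.1977 0.0205]
stickR 324 rect [ 550.5 -243.1] [79.6 22.8] 13.8 med z 0.0206 mean [ 0.55   -0.2427  0.0207]
board 2215 rect [ 527.7 -379.3] [ 93.2 252.1] 89.2 med z 0.0093 mean [ 0.518  -0.3727  0.0094]
tin 593 rect [604.4 302.2] [62.3 62.5] 21.1 med z 0.0617 mean [0.6047 0.3022 0.0616]
spool 373 rect [436.4 322.2] [50.6 52.2] 28.7 med z 0.0211 mean [0.4366 0.3221 0.0211]
slab 3612 rect [600.9   3.8] [135.4 229.7] 4.9 med z 0.011 mean [0.5882 0.0024 0.0111]
choc 292 rect [588.7   1.6] [28.3 78. ] 5.7 med z 0.0265 mean [0.5884 0.0025 0.0265]
card 169 rect [672.6  82. ] [67.6  9.1] 85.9 med z 0.0347 mean [0.6727 0.082  0.0349]
sweet 133 rect [667.7 -62.6] [42.3 62.7] 6.6 med z 0.0105 mean [ 0.6761 -0.0606  0.011 ]
bar 439 rect [ 499.6 -527.9] [28.4 93.6] 85.9 med z 0.0082 mean [ 0.4989 -0.5282  0.0083]
chest 10960 rect [305.3 -83.3] [230.4 243.5] 9.0 med z 0.1589 mean [ 0.33   -0.0795  0.1524]
[ 0.1908269  -0.21100067  0.03009102] [0.43640587 0.05369281 0.19163899]
band 506 [nan nan nan] ((588.8277587890625, 86.3323974609375), (147.38998413085938, 8.280330657958984), 19.064361572265625)
band 581 [nan nan nan] ((nan, nan), (0.0, 0.0), 0.0)
```

```bash
cat >> h.py <<'E'
def rect(S,n):
    r=cv2.minAreaRect((S[:,:2]*1000).astype(np.float32)); (a,b),ang=r[1],r[2]
    if a<b: ang+=90
    ang=(ang+90)%180-90
    print(n,len(S),"centre",np.round(r[0],1),"long",round(max(a,b),1),"short",round(min(a,b),1),"long-axis deg",round(ang,1),"z",np.round(np.median(S[:,2]),4))
def to(x,y,z,yaw=None):
    "tool-frame mm shift and twist from present pose to TCP x,y,z (m), tool y axis at yaw deg"
    o=manip.get_obs(); M=R.from_quat(o["ee_rot"]).as_matrix(); d=M.T@(np.array([x,y,z])-o["position"])*1000
    now=np.degrees(np.arctan2(M[1,1],M[0,1])); tw=0 if yaw is None else (now-yaw+90)%180-90
    print("shift",np.round(d,1),"dist",round(np.linalg.norm(d)),"twist",round(np.radians(tw),3),"yaw now",round(now,1),"j",np.round(o["joint_pos"],2),"t",round(o["clock"],2))
E
python3 - <<'E'
from h import *
c=dict(np.load("/tmp/top0.npz")); W=cloud(c); px=c["pixels"].astype(int); g=px.sum(-1)
def comp(n,seed,m):
    k,l=cv2.connectedComponents(m.astype(np.uint8)); S=W[l==l[seed]]; rect(S[np.isfinite(S).all(1)],n)
sat=px.max(-1)-px.min(-1)
comp("board",(273,437),(W[...,2]>.0055)&(W[...,2]<.014)&(g>330))
m=((sat<45)&(g>330)&(abs(W[...,2]-.011)<.006)); comp("slab",(232,279),m)
for s in((245,246),(242,313)):
    comp("band",s,(g<300)&(sat<40)&(abs(W[...,2]-.011)<.006)); print(px[s])
to(.431,.198,.25,81.3)
E
```

```text
board 2154 centre [ 517.7 -373.3] long 228.1 short 56.2 long-axis deg 1.4 z 0.0093
slab 300273 centre [ 819.9 -122. ] long 2796.5 short 2130.0 long-axis deg 88.5 z -0.0013
band 305004 centre [ 819.9 -122. ] long 2796.5 short 2130.0 long-axis deg 88.5 z -0.0012
[122 103  91]
band 305004 centre [ 819.9 -122. ] long 2796.5 short 2130.0 long-axis deg 88.5 z -0.0012
[119 100  92]
shift [-370.2 -328.2   53.6] dist 498 twist -0.093 yaw now 76.0 j [-1.35  0.33 -0.06  1.46  0.02  1.35 -0.09] t 0.1
```

```bash
for i in 1; do :; done
python3 -m creep '[[[-33,-29,5],-0.01],[[-66,-58,10],-0.02],[[-99,-87,15],-0.03],[[-132,-116,20],-0.04],[[-165,-145,25],-0.05]]' 0.6 30
python3 -m creep '[[[-33,-29,5],-0.01],[[-66,-58,10],-0.02],[[-99,-87,15],-0.03],[[-132,-116,20],-0.04],[[-165,-145,25],-0.04]]'
python3 - <<'E'
from h import *
c=dict(np.load("/tmp/top0.npz")); W=cloud(c); px=c["pixels"].astype(int); g=px.sum(-1); sat=px.max(-1)-px.min(-1)
box=np.zeros(g.shape,bool); box[212:276,225:335]=1
m=box&(W[...,2]>.0065)&(W[...,2]<.016)&(W[...,0]<.66)
k,l,s,_=cv2.connectedComponentsWithStats((m&(g>380)).astype(np.uint8)); rect(W[l==1+np.argmax(s[1:,4])],"slab")
k,l,s,_=cv2.connectedComponentsWithStats((m&(g<330)).astype(np.uint8))
for i in range(1,k):
    if s[i,4]>150: rect(W[l==i],"band"); print(W[l==i].mean(0))
to(.431,.198,.2,81.3)
E
```

```text
clock: 0.52
position: [0.2699, 0.4341, 0.2798]
ee_rot: [0.097, 0.995, -0.0, -0.0]
ft_force: [0.7, 1.1, 0.2]
grip_width: 0.599
grasp_force: 0.0
clock: 0.93
position: [0.396, 0.27, 0.2565]
ee_rot: [0.077, 0.997, 0.0, -0.0]
ft_force: [1.4, 1.0, 0.7]
grip_width: 0.601
grasp_force: 0.0
slab 3228 centre [588.6   2.4] long 229.6 short 110.4 long-axis deg -84.9 z 0.0108
band 276 centre [595.6 -78. ] long 83.0 short 20.2 long-axis deg 5.0 z 0.011
[ 0.59514587 -0.07800493  0.01108529]
band 282 centre [581.7  81.5] long 82.4 short 20.6 long-axis deg 4.8 z 0.011
[0.58108115 0.08122333 0.0112016 ]
shift [-45.6 -65.8  56.5] dist 98 twist -0.002 yaw now 81.2 j [-0.9   0.04  0.21  1.91 -0.01  1.2   0.73] t 0.93
```

```bash
python3 -m creep '[[[-15,-22,19],0],[[-30,-44,38],0],[[-46,-66,57],0],[[-46,-66,80],0],[[-46,-66,100],0]]'
python3 - <<'E'
from h import *
c=camera("wrist"); save(c,"w1.png"); W=cloud(c); m=(W[...,2]>.016)&(W[...,2]<.03)
k,l,s,_=cv2.connectedComponentsWithStats(m.astype(np.uint8))
for i in range(1,k):
    if s[i,4]>800: rect(W[l==i],"b"+str(s[i,:4]))
to(.431,.198,.077,81.3)
E
```

```text
clock: 1.35
position: [0.431, 0.1978, 0.1556]
ee_rot: [0.079, 0.997, -0.0, -0.0]
ft_force: [-0.9, 1.1, -0.7]
grip_width: 0.603
grasp_force: 0.0
b[  0 100  71 133] 2301 centre [353.9  42.9] long 75.2 short 3.6 long-axis deg 8.9 z 0.0226
b[302 188  39 126] 4465 centre [431.7 196.6] long 80.0 short 22.1 long-axis deg -7.9 z 0.0222
b[483 189  92  86] 5730 centre [437.3 319.9] long 52.8 short 52.7 long-axis deg -1.5 z 0.0225
shift [-2.3  0.8 75.1] dist 75 twist -0.004 yaw now 81.0 j [-0.8   0.15  0.29  2.04 -0.05  0.97  0.93] t 1.4
```

View pics/w1.png

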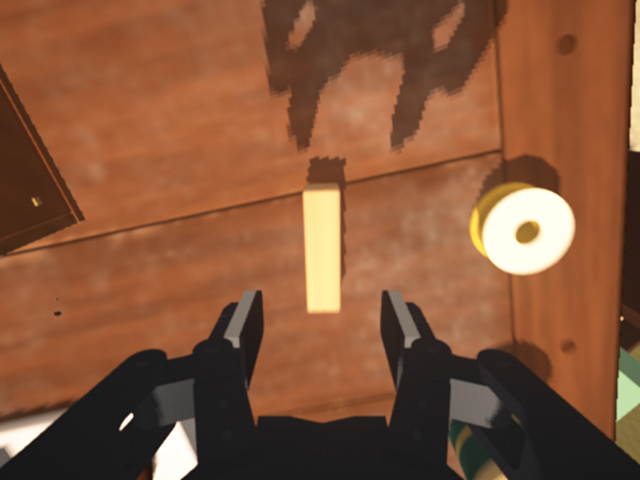

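The wrist view shows the stick at (322,250), centred between the fingers. It measures (431.7, 196.6) mm.

```bash
python3 -m creep '[[[-3,0,25],-0.02],[[-3,0,50],-0.02],[[-3,0,70],-0.02],[[-3,0,78],-0.02],[[-3,0,78],-0.02]]'
python3 -m creep '[[[0,0,0],0],[[0,0,0],0],[[0,0,0],0],[[0,0,0],0],[[0,0,0],0]]' 0 30
python3 -m creep '[[[0,0,-20],0],[[0,0,-50],0],[[0,0,-80],0],[[0,0,-110],0],[[0,0,-130],0]]'
python3 -c "
from h import *
c=camera('wrist'); W=cloud(c); z=manip.get_obs()['position'][2]
m=(W[...,2]>z-.08)&(W[...,2]<z-.03); m[330:]=0; m[:,:250]=0; m[:,400:]=0
S=W[m]; print(len(S)); rect(S,'stick in hand')
to(.5815,.0815,.19,95)"
```

```text
clock: 1.82
position: [0.4326, 0.1989, 0.0776]
ee_rot: [0.067, 0.998, -0.001, -0.001]
ft_force: [0.3, 0.5, 0.6]
grip_width: 0.596
grasp_force: 0.0
clock: 2.23
position: [0.4344, 0.1998, 0.0803]
ee_rot: [0.067, 0.998, 0.001, 0.001]
ft_force: [-1.8, -0.6, 7.9]
grip_width: 0.25
grasp_force: 30.4
clock: 2.65
position: [0.4342, 0.1994, 0.2124]
ee_rot: [0.068, 0.998, 0.001, 0.001]
ft_force: [0.2, 1.0, 0.3]
grip_width: 0.25
grasp_force: 29.5
9233
stick in hand 9233 centre [415.5 201. ] long 48.6 short 46.9 long-axis deg 82.3 z 0.1543
shift [-160.6  -98.    25.7] dist 190 twist -0.222 yaw now 82.3 j [-0.81  0.07  0.3   1.97 -0.03  1.1   0.93] t 2.7
```

```bash
python3 -m creep '[[[-20,-12,3],-0.04],[[-50,-30,6],-0.09],[[-82,-49,9],-0.13],[[-114,-68,12],-0.18],[[-146,-87,15],-0.22]]'
python3 -c "
from h import *
to(.584,.0817,.13,95)"
```

```text
clock: 3.12
position: [0.5677, 0.0924, 0.1942]
ee_rot: [-0.044, 0.999, 0.0, 0.001]
ft_force: [0.6, 0.4, -0.3]
grip_width: 0.244
grasp_force: 29.5
shift [-15.2 -12.1  64.2] dist 67 twist 0.001 yaw now 95.1 j [-0.57  0.32  0.39  1.75 -0.14  1.1   1.53] t 3.12
```

```bash
python3 -m creep '[[[-8,-6,20],0],[[-15,-12,40],0],[[-15,-12,64],0],[[-15,-12,64],0],[[-15,-12,64],0]]'
python3 -c "
from h import *
c=camera('wrist'); save(c,'w2.png')
to(.584,.0817,.093,95)"
```

```text
clock: 3.53
position: [0.5818, 0.0827, 0.1294]
ee_rot: [-0.043, 0.999, -0.0, -0.001]
ft_force: [0.9, 0.0, -0.2]
grip_width: 0.249
grasp_force: 29.5
shift [-1.3 -1.4 37.7] dist 38 twist -0.002 yaw now 94.9 j [-0.53  0.42  0.38  1.76 -0.18  0.99  1.58] t 3.58
```

View pics/w2.png

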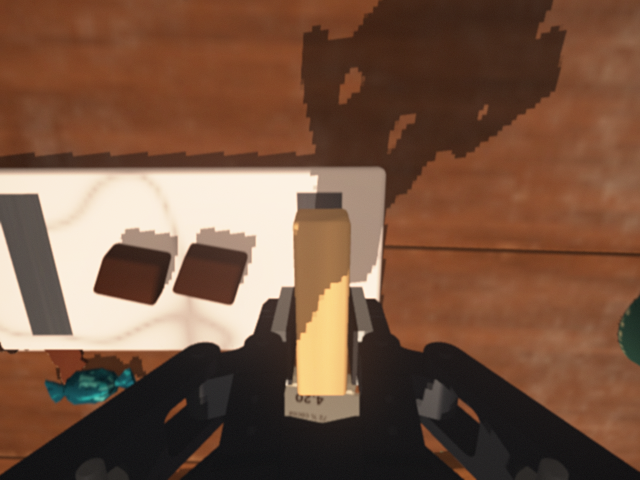

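The stick is held over the near band and lined up with it, and the price card shows behind it at (322,405).

```bash
python3 -m creep '[[[-1,-1,15],0],[[-1,-1,27],0],[[-1,-1,33],0],[[-1,-1,36],0],[[-1,-1,36],0]]'
python3 -m creep '[[[0,0,1],0],[[0,0,1],0],[[0,0,1],0],[[0,0,1],0],[[0,0,1],0]]' 0.5
python3 -m creep '[[[0,0,-30],0],[[0,0,-65],0],[[0,0,-100],0],[[0,0,-130],0],[[0,0,-150],0]]'
python3 - <<'E'
from h import *
c=camera("wrist"); save(c,"w3.png"); W=cloud(c); g=c["pixels"].astype(int).sum(-1)
m=(W[...,2]>.030)&(W[...,2]<.040)
k,l,s,_=cv2.connectedComponentsWithStats(m.astype(np.uint8))
for i in range(1,k):
    if s[i,4]>300: rect(W[l==i],"z30-40 "+str(s[i,:4]))
m=(W[...,2]>.008)&(W[...,2]<.017)
k,l,s,_=cv2.connectedComponentsWithStats(m.astype(np.uint8)); i=1+np.argmax(s[1:,4]); rect(W[l==i],"slab "+str(s[i,:4]))
c=camera("top"); W=cloud(c); m=(W[...,2]>.028)&(W[...,2]<.040); m[:212]=0;m[275:]=0;m[:,:225]=0;m[:,335:]=0
k,l,s,_=cv2.connectedComponentsWithStats(m.astype(np.uint8))
for i in range(1,k):
    if s[i,4]>100: rect(W[l==i],"top z30-40 "+str(s[i,:4]))
to(.55,-.243,.25,103.8)
E
```

```text
clock: 4.0
position: [0.5833, 0.082, 0.0936]
ee_rot: [-0.043, 0.999, 0.0, -0.0]
ft_force: [0.1, -0.2, -0.5]
grip_width: 0.248
grasp_force: 29.5
clock: 4.42
position: [0.5837, 0.0818, 0.0931]
ee_rot: [-0.043, 0.999, 0.0, 0.0]
ft_force: [0.3, -0.6, -0.1]
grip_width: 0.502
grasp_force: 0.0
clock: 4.83
position: [0.5843, 0.0816, 0.2464]
ee_rot: [-0.042, 0.999, 0.001, 0.002]
ft_force: [0.6, -0.2, -0.7]
grip_width: 0.498
grasp_force: 0.0
z30-40 [308 164  28  96] 2573 centre [580.9  80.3] long 79.4 short 22.0 long-axis deg 5.2 z 0.0341
z30-40 [540 230  60  63] 589 centre [600.2 284.7] long 60.3 short 27.0 long-axis deg -22.3 z 0.0352
z30-40 [275 305  76  21] 638 centre [673.2  80.2] long 67.6 short 4.4 long-axis deg 85.3 z 0.0351
slab [ 87 145 276 123] 26922 centre [5.896e+02 1.000e-01] long 230.5 short 109.5 long-axis deg -85.1 z 0.0123
top z30-40 [238 232  12  30] 264 centre [576.1  82. ] long 71.2 short 23.0 long-axis deg 4.6 z 0.0325
shift [  62.6 -320.7   -3.9] dist 327 twist -0.156 yaw now 94.9 j [-0.56  0.3   0.41  1.66 -0.13  1.21  1.54] t 4.93
```

View pics/w3.png

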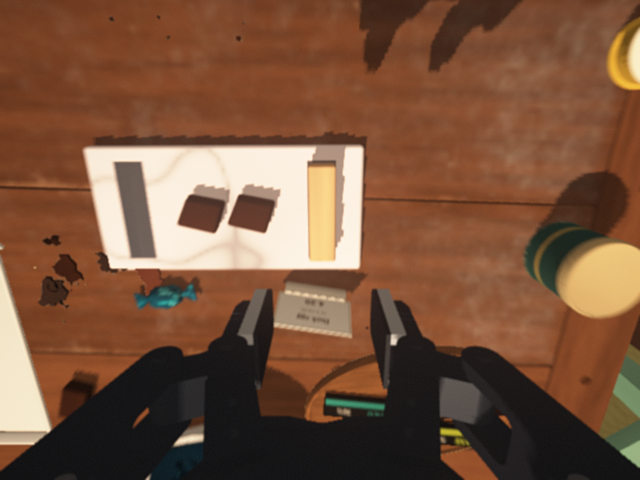

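Stick 1 lies on its band, within 2 mm of the band's centre in the slab frame. Next is the second stick.

```bash
python3 -m creep '[[[4,-25,0],0],[[10,-60,0],-0.03],[[17,-95,0],-0.05],[[24,-130,0],-0.08],[[31,-165,0],-0.08]]'
python3 -m creep '[[[6,-35,0],-0.02],[[12,-70,0],-0.04],[[18,-105,10],-0.07],[[18,-135,30],-0.07],[[18,-150,50],-0.07]]'
python3 - <<'E'
from h import *
c=camera("wrist"); W=cloud(c); m=(W[...,2]>.016)&(W[...,2]<.03)
k,l,s,_=cv2.connectedComponentsWithStats(m.astype(np.uint8))
for i in range(1,k):
    if s[i,4]>800: rect(W[l==i],"b"+str(s[i,:4]))
m=(W[...,2]>.0055)&(W[...,2]<.014)
k,l,s,_=cv2.connectedComponentsWithStats(m.astype(np.uint8))
for i in range(1,k):
    if s[i,4]>3000: rect(W[l==i],"board? "+str(s[i,:4]))
to(.55,-.243,.13,103.8)
E
```

```text
clock: 5.35
position: [0.566, -0.0868, 0.2421]
ee_rot: [-0.084, 0.997, 0.0, -0.0]
ft_force: [1.5, -0.2, 1.0]
grip_width: 0.497
grasp_force: 0.0
clock: 5.77
position: [0.5728, -0.241, 0.1922]
ee_rot: [-0.115, 0.993, -0.001, 0.0]
ft_force: [0.6, -0.1, 0.3]
grip_width: 0.499
grasp_force: 0.0
b[465   0 175  48] 1299 centre [ 412.1 -136.3] long 107.2 short 17.3 long-axis deg -80.9 z 0.023
b[308 146  34 114] 3617 centre [ 551.9 -245.6] long 79.6 short 21.9 long-axis deg 13.7 z 0.0222
b[568 299  72  46] 2121 centre [591.3 -14.9] long 51.5 short 29.1 long-axis deg -88.2 z 0.0271
board? [101   0 101 272] 22567 centre [ 540.2 -374.9] long 185.9 short 56.6 long-axis deg 1.3 z 0.0103
board? [455 231 185 150] 18876 centre [593.  -36.6] long 157.9 short 110.2 long-axis deg -84.9 z 0.012
board? [  0 277 235 193] 22066 centre [ 716.4 -427. ] long 283.7 short 137.1 long-axis deg -44.7 z 0.0078
board? [261 311  82 111] 6383 centre [ 696.4 -234. ] long 109.0 short 58.4 long-axis deg 4.7 z 0.0076
shift [20.4  3.4 57.5] dist 61 twist -0.011 yaw now 103.1 j [-0.09  0.45  0.53  1.64 -0.24  1.13  2.3 ] t 5.82
```

```bash
python3 -m creep '[[[10,1,20],-0.01],[[19,2,50],-0.01],[[19,2,80],-0.01],[[19,2,102],-0.01],[[19,2,109],-0.01]]'
python3 -m creep '[[[0,0,0],0],[[0,0,0],0],[[0,0,0],0],[[0,0,0],0],[[0,0,0],0]]' 0 30
python3 -m creep '[[[0,0,-20],0],[[0,0,-50],0],[[0,0,-80],0],[[0,0,-110],0],[[0,0,-110],0]]'
python3 -c "
from h import *
to(.5964,-.078,.17,95)"
```

```text
clock: 6.23
position: [0.5524, -0.2376, 0.0795]
ee_rot: [-0.122, 0.992, 0.001, -0.003]
ft_force: [-0.4, 0.2, 0.2]
grip_width: 0.496
grasp_force: 0.0
clock: 6.65
position: [0.5553, -0.2388, 0.085]
ee_rot: [-0.122, 0.992, -0.0, 0.001]
ft_force: [0.2, 0.4, -1.1]
grip_width: 0.25
grasp_force: 33.7
clock: 7.07
position: [0.557, -0.2401, 0.2006]
ee_rot: [-0.122, 0.993, -0.002, 0.004]
ft_force: [0.3, -0.1, -0.2]
grip_width: 0.244
grasp_force: 33.7
shift [-77.3 147.8  30.6] dist 170 twist 0.157 yaw now 104.0 j [-0.1   0.39  0.54  1.67 -0.22  1.13  2.32] t 7.07
```

```bash
python3 -m creep '[[[-12,22,3],0.03],[[-30,55,8],0.06],[[-49,89,14],0.1],[[-68,122,20],0.13],[[-80,146,20],0.155]]'
python3 -m creep '[[[0,0,15],0],[[0,0,30],0],[[0,0,40],0],[[0,0,50],0],[[0,0,50],0]]'
python3 - <<'E'
from h import *
for i in range(2):
    c=camera("wrist"); o=manip.get_obs(); print(np.round(o["position"],4))
    to(.6004,-.078,.0965,95)
W=cloud(c); p=c["pixels"].astype(int); z=o["position"][2]
m=(p[...,0]-p[...,2]>50)&(p[...,0]>110)&(W[...,2]>.03); m[:150]=0
k,l,s,_=cv2.connectedComponentsWithStats(m.astype(np.uint8))
for i in range(1,k):
    if s[i,4]>800: rect(W[l==i],"b"+str(s[i,:4]))
save(c,"w4.png")
E
```

```text
clock: 7.48
position: [0.5974, -0.0733, 0.1731]
ee_rot: [-0.046, 0.999, 0.001, -0.0]
ft_force: [-0.0, 0.5, 0.4]
grip_width: 0.246
grasp_force: 33.7
clock: 7.9
position: [0.5959, -0.0779, 0.1221]
ee_rot: [-0.045, 0.999, 0.0, -0.001]
ft_force: [-0.4, -0.6, -0.2]
grip_width: 0.246
grasp_force: 33.7
[ 0.5964 -0.078   0.1231]
shift [-4.1 -0.3 26.6] dist 27 twist 0.002 yaw now 95.1 j [-0.33  0.48  0.48  1.74 -0.25  0.99  1.91] t 7.95
[ 0.5968 -0.0781  0.124 ]
shift [-3.6 -0.2 27.5] dist 28 twist 0.002 yaw now 95.1 j [-0.33  0.47  0.48  1.74 -0.25  0.99  1.91] t 8.0
b[293 206  57 183] 9511 centre [593.5 -79.5] long 80.8 short 22.2 long-axis deg 5.4 z 0.0614
b[604 226  36 129] 2490 centre [589.   70.5] long 71.1 short 16.2 long-axis deg 18.2 z 0.0336
```

View pics/w4.png

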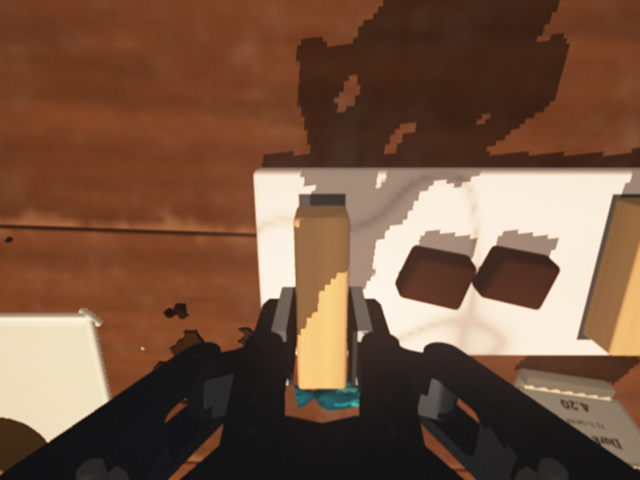

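The second stick is held over the far band, 3 mm short in x. I'm correcting that and placing it.

```bash
python3 -m creep '[[[-3,0,8],0],[[-3,0,16],0],[[-3,0,23],0],[[-3,0,27],0],[[-3,0,27],0]]'
python3 -m creep '[[[0,0,0],0],[[0,0,0],0],[[0,0,0],0],[[0,0,0],0],[[0,0,0],0]]' 0.5
python3 -m creep '[[[0,0,-30],0],[[0,0,-65],0],[[0,0,-100],0],[[0,0,-130],0],[[0,0,-150],0]]'
python3 - <<'E'
from h import *
c=camera("wrist"); W=cloud(c)
m=(W[...,2]>.030)&(W[...,2]<.040)
k,l,s,_=cv2.connectedComponentsWithStats(m.astype(np.uint8))
for i in range(1,k):
    if s[i,4]>300: rect(W[l==i],"z30-40 "+str(s[i,:4]))
m=(W[...,2]>.008)&(W[...,2]<.017)
k,l,s,_=cv2.connectedComponentsWithStats(m.astype(np.uint8)); i=1+np.argmax(s[1:,4]); rect(W[l==i],"slab "+str(s[i,:4]))
to(.5185,-.373,.25,-88.6)
E
```

```text
clock: 8.42
position: [0.5996, -0.0775, 0.0961]
ee_rot: [-0.045, 0.999, 0.0, -0.0]
ft_force: [1.2, 0.4, -1.1]
grip_width: 0.242
grasp_force: 33.9
clock: 8.83
position: [0.5999, -0.0773, 0.0968]
ee_rot: [-0.045, 0.999, 0.0, 0.0]
ft_force: [0.5, -0.1, -0.0]
grip_width: 0.496
grasp_force: 0.0
clock: 9.25
position: [0.6005, -0.0777, 0.2503]
ee_rot: [-0.045, 0.999, 0.0, 0.002]
ft_force: [0.6, -0.0, -0.1]
grip_width: 0.499
grasp_force: 0.0
z30-40 [308 163  28  95] 2518 centre [596.7 -79.2] long 79.7 short 22.0 long-axis deg 5.3 z 0.0341
z30-40 [495 162  44  95] 2671 centre [581.5  79.7] long 80.0 short 23.0 long-axis deg 4.9 z 0.0339
z30-40 [453 301  77  20] 554 centre [673.3  80.4] long 69.4 short 4.6 long-axis deg 85.4 z 0.035
z30-40 [ 70 307  77  47] 458 centre [ 718.2 -258. ] long 75.1 short 18.9 long-axis deg 56.6 z 0.0352
z30-40 [  0 357  85  60] 1583 centre [ 786.1 -329.5] long 82.8 short 35.9 long-axis deg 53.3 z 0.0357
slab [280 142 275 122] 23125 centre [5.897e+02 2.000e-01] long 230.0 short 109.6 long-axis deg -84.9 z 0.0121
shift [ 109.3 -286.5    2.7] dist 307 twist 0.065 yaw now 95.1 j [-0.37  0.34  0.52  1.61 -0.18  1.23  1.85] t 9.3
```

Both sticks are on their bands, within about 1 mm. Next is the board.

```bash
python3 -m creep '[[[10,-25,0],0],[[22,-57,0],0.02],[[34,-90,0],0.04],[[46,-120,0],0.06],[[58,-150,0],0.06]]' 0.9 40
python3 -m creep '[[[10,-30,10],0],[[20,-60,20],0],[[30,-90,30],0],[[40,-120,50],0],[[50,-136,70],0]]'
python3 - <<'E'
from h import *
for i in range(2):
    c=camera("wrist"); to(.5185,-.373,.1,91.4)
W=cloud(c); m=(W[...,2]>.006)&(W[...,2]<.014)
k,l,s,_=cv2.connectedComponentsWithStats(m.astype(np.uint8))
for i in range(1,k):
    if s[i,4]>3000: rect(W[l==i],"board? "+str(s[i,:4]))
save(c,"w5.png")
E
```

```text
clock: 9.72
position: [0.5548, -0.2334, 0.2467]
ee_rot: [-0.014, 1.0, 0.0, 0.0]
ft_force: [-0.3, -0.1, 0.6]
grip_width: 0.901
grasp_force: 0.0
clock: 10.13
position: [0.5083, -0.3732, 0.1765]
ee_rot: [-0.014, 1.0, -0.001, 0.0]
ft_force: [-0.2, 0.6, -0.1]
grip_width: 0.897
grasp_force: 0.0
shift [-14.7   1.3  72. ] dist 73 twist -0.001 yaw now 91.4 j [ 0.1   0.5   0.61  1.63 -0.31  1.12  2.39] t 10.18
shift [-13.4  -0.9  73.3] dist 75 twist -0.0 yaw now 91.4 j [ 0.09  0.5   0.61  1.63 -0.31  1.12  2.38] t 10.23
board? [276  81  93 314] 25420 centre [ 518.7 -375.7] long 230.1 short 56.1 long-axis deg 1.3 z 0.0102
board? [ 66 159  55 135] 5385 centre [ 501.8 -530.9] long 94.9 short 28.1 long-axis deg -3.5 z 0.0093
```

View pics/w5.png

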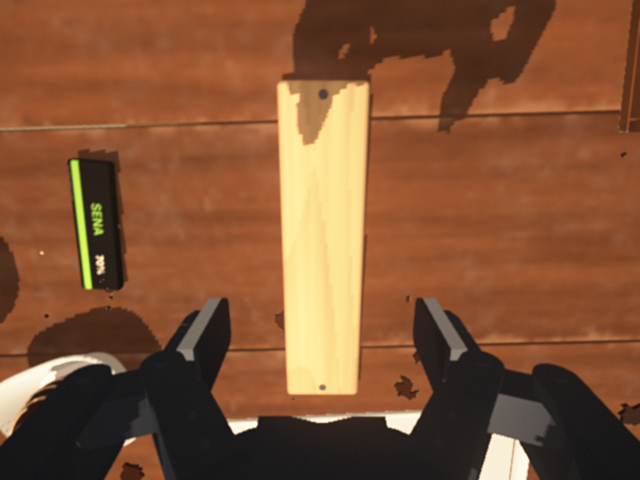

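The board is at (322,240), centred between the fingers, and nothing is close to the pads.

```bash
python3 -m creep '[[[-7,0,20],0],[[-14,-1,45],0],[[-14,-1,65],0],[[-14,-1,75],0],[[-14,-1,82],0]]'
python3 -c "
from h import *
c=camera('wrist');to(.5185,-.374,.082,91.4)"
```

```text
clock: 10.65
position: [0.5238, -0.369, 0.0936]
ee_rot: [-0.016, 1.0, 0.001, -0.001]
ft_force: [-0.5, 0.3, -0.7]
grip_width: 0.902
grasp_force: 0.0
shift [ 5.1 -4.7 11.1] dist 13 twist 0.006 yaw now 91.8 j [ 0.12  0.61  0.56  1.64 -0.37  0.99  2.41] t 10.7
```

```bash
python3 -m creep '[[[2,-2,5],0],[[4,-4,10],0],[[4,-4,12],0],[[4,-4,14],0],[[4,-4,14],0]]'
python3 -c "
from h import *
c=camera('wrist');to(.5185,-.374,.082,91.4)"
```

```text
clock: 11.12
position: [0.5199, -0.3741, 0.0808]
ee_rot: [-0.015, 1.0, 0.0, 0.0]
ft_force: [-0.3, 0.5, -0.6]
grip_width: 0.901
grasp_force: 0.0
shift [ 1.5  0.1 -1. ] dist 2 twist 0.006 yaw now 91.7 j [ 0.14  0.63  0.55  1.65 -0.38  0.97  2.43] t 11.17
```

```bash
python3 -m creep '[[[1,0,0],0],[[1,0,0],0],[[1,0,0],0],[[1,0,0],0],[[1,0,0],0]]' 0 60
python3 -m creep '[[[1,0,0],0],[[0,0,-4],0],[[0,0,-15],0],[[0,0,-35],0],[[0,0,-60],0]]'
python3 -m creep '[[[0,0,-25],0],[[0,0,-50],0],[[0,0,-75],0],[[0,0,-90],0],[[0,0,-100],0]]'
python3 - <<'E'
from h import *
c=camera("wrist"); W=cloud(c); z=manip.get_obs()["position"][2]; p=c["pixels"].astype(int)
m=(p[...,0]-p[...,2]>40)&(W[...,2]>z-.11)
k,l,s,_=cv2.connectedComponentsWithStats(m.astype(np.uint8))
for i in range(1,k):
    if s[i,4]>1500: rect(W[l==i],"b"+str(s[i,:4])); S=W[l==i]; print(np.linalg.lstsq(np.c_[S[:,:2],np.ones(len(S))],S[:,2],rcond=None)[0])
to(.5895,.0017,.25,5)
E
```

```text
clock: 11.58
position: [0.5202, -0.3748, 0.083]
ee_rot: [-0.015, 1.0, -0.001, 0.002]
ft_force: [-0.1, 1.6, 15.0]
grip_width: 0.191
grasp_force: 7.7
clock: 12.0
position: [0.5181, -0.3736, 0.1406]
ee_rot: [-0.015, 1.0, 0.001, -0.001]
ft_force: [-0.1, -0.8, 0.7]
grip_width: 0.005
grasp_force: 0.0
clock: 12.42
position: [0.5191, -0.3746, 0.2436]
ee_rot: [-0.015, 1.0, -0.001, 0.001]
ft_force: [-0.3, 0.3, -0.5]
grip_width: -0.004
grasp_force: 0.0
shift [-81.4 374.2  -5.9] dist 383 twist 1.513 yaw now 91.7 j [ 0.08  0.45  0.64  1.53 -0.28  1.25  2.36] t 12.47
```

The grasp missed: the tips closed above the board, because open fingers reach less far. I'll check the board and go about 11 mm lower.

```bash
python3 -m creep '[[[0,0,20],0],[[0,0,45],0],[[0,0,60],0],[[0,0,70],0],[[0,0,70],0]]' 0.8
python3 - <<'E'
from h import *
for i in range(2):
    c=camera("wrist"); to(.5185,-.374,.071,91.4)
W=cloud(c); m=(W[...,2]>.006)&(W[...,2]<.014)
k,l,s,_=cv2.connectedComponentsWithStats(m.astype(np.uint8))
for i in range(1,k):
    if s[i,4]>3000: rect(W[l==i],"board? "+str(s[i,:4]))
E
```

```text
clock: 12.88
position: [0.5178, -0.3732, 0.1679]
ee_rot: [-0.015, 1.0, 0.001, -0.002]
ft_force: [-0.4, 0.0, -0.7]
grip_width: 0.71
grasp_force: 0.0
shift [-0.4 -0.3 98.6] dist 99 twist 0.006 yaw now 91.7 j [ 0.1   0.52  0.61  1.6  -0.32  1.12  2.38] t 12.93
shift [ 0.3  0.2 99.9] dist 100 twist 0.006 yaw now 91.7 j [ 0.1   0.52  0.61  1.6  -0.32  1.12  2.38] t 12.98
board? [275  53  95 328] 27332 centre [ 518.3 -375.7] long 229.7 short 56.2 long-axis deg 1.3 z 0.0102
board? [ 57 134  57 141] 5824 centre [ 501.6 -530.8] long 94.3 short 28.3 long-axis deg -3.9 z 0.0093
```

Board unmoved.

```bash
python3 -m creep '[[[0,0,25],0],[[0,0,55],0],[[0,0,80],0],[[0,0,88],0],[[0,0,92],0]]' 0.85
python3 -m creep '[[[0,0,3],0],[[0,0,5],0],[[0,0,6],0],[[0,0,6],0],[[0,0,6],0]]'
python3 -c "
from h import *
c=camera('wrist');to(.5185,-.374,.071,91.4)"
```

```text
clock: 13.4
position: [0.5187, -0.374, 0.0783]
ee_rot: [-0.015, 1.0, 0.0, -0.001]
ft_force: [0.0, 0.3, 0.6]
grip_width: 0.852
grasp_force: 0.0
clock: 13.82
position: [0.5192, -0.3743, 0.0736]
ee_rot: [-0.015, 1.0, -0.0, 0.001]
ft_force: [0.8, -0.5, -0.5]
grip_width: 0.853
grasp_force: 0.0
shift [0.7 0.3 2.5] dist 3 twist 0.006 yaw now 91.7 j [ 0.14  0.64  0.55  1.66 -0.39  0.96  2.43] t 13.87
```

```bash
python3 -m creep '[[[0,0,2],0],[[0,0,3],0],[[0,0,3],0],[[0,0,3],0],[[0,0,3],0]]' 0.5 50
python3 -m creep '[[[0,0,0],0],[[0,0,0],0],[[0,0,0],0],[[0,0,0],0],[[0,0,0],0]]' 0 50
```

```text
clock: 14.28
position: [0.5191, -0.3743, 0.0707]
ee_rot: [-0.015, 1.0, 0.0, 0.0]
ft_force: [-3.6, 2.7, 9.0]
grip_width: 0.639
grasp_force: 51.0
clock: 14.7
position: [0.5191, -0.3742, 0.0706]
ee_rot: [-0.015, 1.0, 0.0, 0.0]
ft_force: [-1.7, 3.1, 8.9]
grip_width: 0.64
grasp_force: 51.0
```

```bash
python3 -m creep '[[[0,0,-4],0],[[0,0,-15],0],[[0,0,-35],0],[[0,0,-60],0],[[0,0,-85],0]]'
python3 -m creep '[[[-4,0,-20],0.06],[[-10,0,-40],0.15],[[-18,0,-55],0.25],[[-26,0,-65],0.35],[[-34,0,-70],0.45]]'
python3 -m creep '[[[-6,0,0],0.1],[[-10,0,0],0.2],[[-14,0,0],0.3],[[-18,0,0],0.4],[[-20,0,0],0.5]]'
python3 -m creep '[[[0,0,0],0.1],[[0,0,0],0.2],[[0,0,0],0.3],[[0,0,0],0.4],[[0,0,0],0.5]]'
python3 - <<'E'
from h import *
c=camera("wrist"); to(.5895,.0017,.22,5); save(c,"w6.png")
E
```

```text
clock: 15.12
position: [0.5185, -0.3741, 0.156]
ee_rot: [-0.015, 1.0, 0.0, -0.0]
ft_force: [0.6, 0.1, -0.6]
grip_width: 0.637
grasp_force: 53.2
clock: 15.53
position: [0.5535, -0.3734, 0.2274]
ee_rot: [0.211, 0.978, -0.0, 0.001]
ft_force: [0.5, -0.1, -0.4]
grip_width: 0.642
grasp_force: 53.2
clock: 15.95
position: [0.5714, -0.3812, 0.2253]
ee_rot: [0.446, 0.895, 0.0, 0.0]
ft_force: [0.5, 0.0, -0.4]
grip_width: 0.639
grasp_force: 53.2
clock: 16.37
position: [0.5711, -0.3811, 0.2254]
ee_rot: [0.654, 0.757, 0.0, 0.0]
ft_force: [0.6, -0.0, -0.4]
grip_width: 0.64
grasp_force: 53.2
shift [376.4  71.2   5.4] dist 383 twist 0.052 yaw now 8.0 j [-0.07  0.67  0.91  1.41 -0.53  1.31  1.01] t 16.42
```

View pics/w6.png

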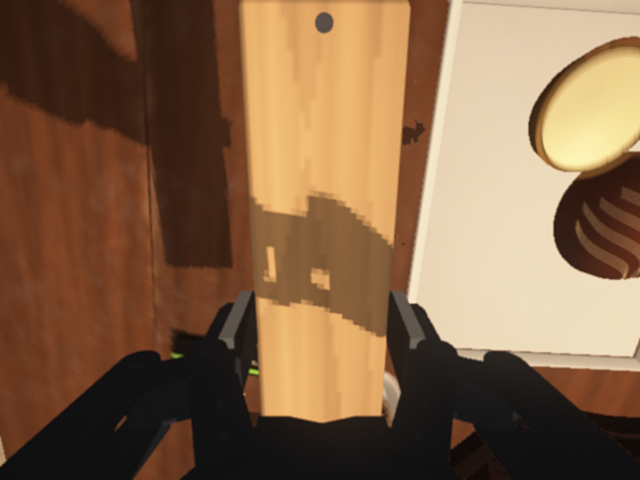

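The board is held level and square, and clear of the tray. I'm carrying it to the slab.

```bash
python3 -m creep '[[[15,3,0],0.01],[[42,8,0],0.02],[[72,14,0],0.03],[[104,20,0],0.04],[[136,26,0],0.052]]'
python3 -m creep '[[[32,5,0],0],[[64,9,0],0],[[96,14,0],0],[[128,18,0],0],[[156,22,0],0]]'
python3 -m creep '[[[24,4,0],0],[[44,8,0],0],[[60,11,0],0],[[72,13,0],0],[[76,14,0],0]]'
python3 -c "
from h import *
c=camera('wrist');to(.5895,.0017,.13,5)"
```

```text
clock: 16.83
position: [0.5761, -0.2416, 0.2251]
ee_rot: [0.671, 0.742, 0.0, -0.0]
ft_force: [0.5, 0.4, 0.2]
grip_width: 0.637
grasp_force: 53.2
clock: 17.25
position: [0.5827, -0.0831, 0.2252]
ee_rot: [0.67, 0.742, 0.0, -0.0]
ft_force: [1.4, 0.3, -0.9]
grip_width: 0.638
grasp_force: 53.2
clock: 17.67
position: [0.5894, -0.0061, 0.225]
ee_rot: [0.67, 0.743, 0.0, -0.0]
ft_force: [0.3, -0.1, -0.5]
grip_width: 0.636
grasp_force: 53.2
shift [ 8.2  0.9 94.9] dist 95 twist 0.015 yaw now 5.9 j [-0.83  0.46  0.99  1.7  -0.41  1.21  0.36] t 17.72
```

```bash
python3 -m creep '[[[4,0,15],0.015],[[8,1,35],0.015],[[8,1,55],0.015],[[8,1,72],0.015],[[8,1,80],0.015]]'
python3 - <<'E'
from h import *
c=camera("wrist");to(.5895,.0017,.106,5); save(c,"w7.png")
W=cloud(c); z=manip.get_obs()["position"][2]
def big(m,n):
    k,l,s,_=cv2.connectedComponentsWithStats(m.astype(np.uint8)); i=1+np.argmax(s[1:,4]); rect(W[l==i],n+str(s[i,:4])); return W[l==i]
p=c["pixels"].astype(int)
S=big((p[...,0]>p[...,2]+25)&(W[...,2]>.062)&(W[...,2]<.1),"board in hand")
print(np.round(np.linalg.lstsq(np.c_[S[:,:2],np.ones(len(S))],S[:,2],rcond=None)[0],4))
c=camera("top"); W=cloud(c); save(c,"top1.png")
m=(W[...,2]>.06)&(W[...,2]<.1); m[200:]*=1; m[:,:200]=0;m[:,360:]=0;m[285:]=0;m[:195]=0
big(m,"top board")
E
```

```text
clock: 18.13
position: [0.5885, -0.0018, 0.1429]
ee_rot: [0.677, 0.736, -0.001, -0.001]
ft_force: [-0.8, 1.0, -1.2]
grip_width: 0.64
grasp_force: 53.2
shift [ 3.3  1.6 36.5] dist 37 twist -0.004 yaw now 4.8 j [-0.79  0.55  0.92  1.77 -0.49  1.07  0.39] t 18.18
board in hand[235   0 193 422] 61135 centre [587.7  28.6] long 170.4 short 74.1 long-axis deg -80.0 z 0.0824
[-0.0024 -0.002   0.0839]Traceback (most recent call last):
  File "<stdin>", line 10, in <module>
numpy._core._exceptions._UFuncOutputCastingError: Cannot cast ufunc 'multiply' output from dtype('int64') to dtype('bool') with casting rule 'same_kind'
```

View pics/w7.png

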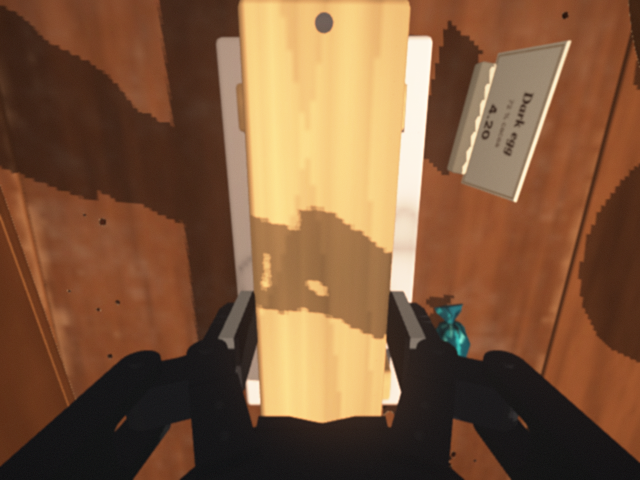

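Run:
```python
from h import *
c=camera("top"); W=cloud(c); save(c,"top1.png")
m=(W[...,2]>.07)&(W[...,2]<.09)
m[:,:200]=False;m[:,360:]=False;m[285:]=False;m[:195]=False
k,l,s,_=cv2.connectedComponentsWithStats(m.astype(np.uint8))
for i in range(1,k):
    if s[i,4]>100: rect(W[l==i],str(s[i,:4]))
to(.5895,.0017,.106,5)
```

```text
[282 222  46  28] 1031 centre [592.4 -63.2] long 103.1 short 56.5 long-axis deg -85.4 z 0.082
shift [ 3.2  0.4 39. ] dist 39 twist -0.004 yaw now 4.7 j [-0.79  0.55  0.92  1.77 -0.49  1.07  0.39] t 18.28
```

```bash
python3 -m creep '[[[3,1,10],-0.005],[[3,1,20],-0.005],[[3,1,28],-0.005],[[3,1,33],-0.005],[[3,1,36],-0.005]]'
python3 -m creep '[[[0,0,1],0],[[0,0,2],0],[[0,0,2],0],[[0,0,2],0],[[0,0,2],0]]'
python3 -c "
from h import *
c=camera('wrist');to(.5895,.0017,.1046,5)"
```

```text
clock: 18.7
position: [0.5898, 0.0027, 0.1078]
ee_rot: [0.675, 0.738, -0.0, -0.0]
ft_force: [-0.7, 0.1, 0.1]
grip_width: 0.635
grasp_force: 53.2
clock: 19.12
position: [0.5904, 0.0027, 0.1071]
ee_rot: [0.675, 0.738, 0.0, 0.0]
ft_force: [0.3, -0.1, -0.3]
grip_width: 0.636
grasp_force: 53.2
shift [-0.9 -1.   2.4] dist 3 twist 0.002 yaw now 5.1 j [-0.76  0.6   0.88  1.79 -0.54  1.01  0.42] t 19.17
```

```bash
python3 -m creep '[[[0,0,1],0],[[0,0,1.5],0],[[0,0,2],0],[[0,0,2],0],[[0,0,2],0]]'
python3 -m creep '[[[0,0,1],0],[[0,0,1],0],[[0,0,1],0],[[0,0,1],0],[[0,0,1],0]]'
```

```text
clock: 19.58
position: [0.5902, 0.0027, 0.1048]
ee_rot: [0.675, 0.738, 0.0, -0.0]
ft_force: [0.5, -1.0, -1.3]
grip_width: 0.635
grasp_force: 53.2
clock: 20.0
position: [0.5902, 0.0026, 0.1047]
ee_rot: [0.675, 0.738, 0.0, -0.0]
ft_force: [-5.1, 1.3, 11.4]
grip_width: 0.636
grasp_force: 54.5
```

Contact confirmed with 11 N upward. I'm releasing the board.

```bash
python3 -m creep '[[[0,0,-1],0],[[0,0,-1],0],[[0,0,-1],0],[[0,0,-1],0],[[0,0,-1],0]]' 0.82
python3 -m creep '[[[0,0,-15],0],[[0,0,-40],0],[[0,0,-75],0],[[0,0,-110],0],[[0,0,-145],0]]'
python3 - <<'E'
from h import *
def comps(W,lo,hi,n,mn):
    m=(W[...,2]>lo)&(W[...,2]<hi)
    k,l,s,_=cv2.connectedComponentsWithStats(m.astype(np.uint8))
    for i in range(1,k):
        if s[i,4]>mn and s[i,2]<200: rect(W[l==i],n+str(s[i,:4]))
c=camera("wrist"); save(c,"w8.png"); W=cloud(c)
comps(W,.039,.049,"board ",2000); comps(W,.007,.017,"slab bits ",800)
c=camera("top"); W=cloud(c); W[275:]=np.nan; comps(W,.038,.048,"topboard ",600)
to(.6047,.302,.2,0)
E
```

```text
clock: 20.42
position: [0.5902, 0.0027, 0.1046]
ee_rot: [0.675, 0.738, -0.0, -0.0]
ft_force: [-0.7, -0.3, 0.3]
grip_width: 0.819
grasp_force: 0.0
clock: 20.83
position: [0.5899, 0.0021, 0.2524]
ee_rot: [0.675, 0.738, -0.0, 0.0]
ft_force: [1.2, 1.3, 0.4]
grip_width: 0.82
grasp_force: 0.0
board [284  62  79 280] 19546 centre [590.6   2.7] long 229.9 short 56.1 long-axis deg -85.3 z 0.0443
board [579 183  61 158] 4619 centre [835.1 -22.8] long 142.0 short 55.1 long-axis deg -69.4 z 0.0461
slab bits [512   0 125 141] 7941 centre [778.2 135. ] long 123.5 short 80.2 long-axis deg -65.6 z 0.0145
slab bits [252  71  38 253] 6132 centre [547.4  -3.1] long 229.3 short 25.8 long-axis deg -85.3 z 0.0123
slab bits [353  71  37 253] 5853 centre [632.9   4.5] long 229.0 short 24.4 long-axis deg -85.0 z 0.0123
slab bits [404  82  34  86] 1121 centre [664.4  81.1] long 67.7 short 10.6 long-axis deg 85.1 z 0.0105
slab bits [ 84 135  66 231] 1557 centre [409.1 -64.8] long 229.7 short 2.8 long-axis deg -81.1 z 0.0121
slab bits [344 400  72  31] 1029 centre [ 672.2 -222.8] long 75.7 short 45.0 long-axis deg 4.6 z 0.0085
slab bits [473 428  57  52] 1731 centre [ 814.8 -274.3] long 102.4 short 44.1 long-axis deg -53.6 z 0.0081
topboard [502  20  96 101] 5071 centre [1026.7 -638.3] long 297.0 short 167.8 long-axis deg -60.6 z 0.0446
topboard [374 161  37  33] 875 centre [ 739.6 -269.4] long 89.9 short 73.4 long-axis deg 44.8 z 0.0433
topboard [274 225  52  27] 1167 centre [593.6 -49.9] long 120.3 short 56.5 long-axis deg -85.5 z 0.0428
shift [298.   38.3  56.7] dist 306 twist 0.088 yaw now 5.0 j [-0.87  0.43  1.02  1.66 -0.38  1.26  0.31] t 20.93
```

View pics/w8.png

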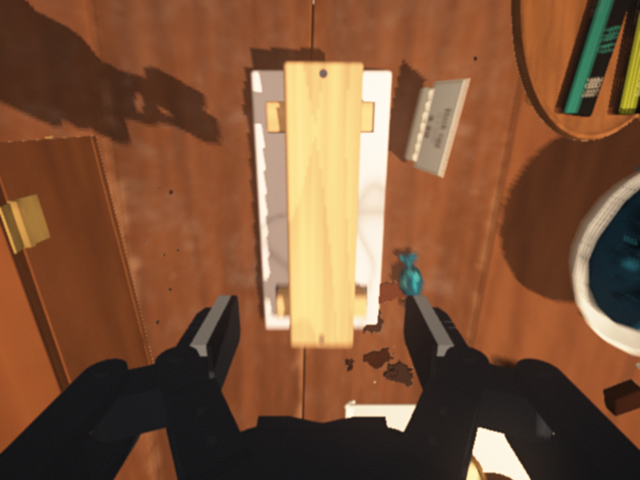

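The board is centred and lined up on both sticks, within about 2 mm. Next is the tin.

```bash
python3 -m creep '[[[20,2,0],0],[[50,6,0],0],[[84,11,0],0],[[118,15,0],0],[[152,19,0],0]]' 1 40
python3 -m creep '[[[34,4,0],0],[[68,9,0],0],[[100,13,10],0],[[125,16,25],0],[[146,19,45],0]]'
python3 - <<'E'
from h import *
for i in range(2):
    c=camera("wrist"); to(.6047,.302,.092,5)
W=cloud(c); save(c,"w9.png")
m=(W[...,2]>.058)&(W[...,2]<.07)
k,l,s,_=cv2.connectedComponentsWithStats(m.astype(np.uint8))
for i in range(1,k):
    if s[i,4]>800: rect(W[l==i],"tin? "+str(s[i,:4]))
E
```

```text
clock: 21.35
position: [0.5954, 0.1571, 0.2503]
ee_rot: [0.675, 0.738, 0.0, -0.0]
ft_force: [0.7, 0.1, 0.2]
grip_width: 0.998
grasp_force: 0.0
clock: 21.77
position: [0.6015, 0.3058, 0.2055]
ee_rot: [0.674, 0.739, 0.001, 0.0]
ft_force: [0.1, 0.8, -0.2]
grip_width: 0.999
grasp_force: 0.0
shift [ -8.6   5.3 108. ] dist 108 twist 0.008 yaw now 5.5 j [-1.13  0.66  0.87  1.47 -0.52  1.26 -0.1 ] t 21.82
shift [ -6.    5.5 109.1] dist 109 twist 0.008 yaw now 5.4 j [-1.13  0.65  0.88  1.48 -0.51  1.26 -0.1 ] t 21.87
tin? [282 213 102  97] 7684 centre [606.6 302.1] long 63.5 short 62.9 long-axis deg -17.4 z 0.0634
```

View pics/w9.png

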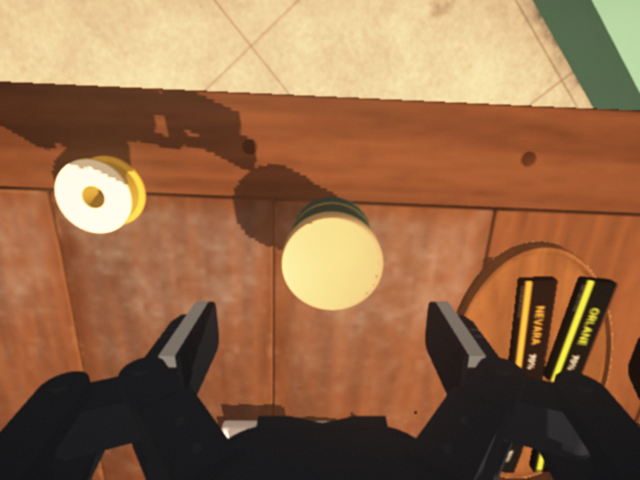

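The tin's lid is at (333,262) and measures (606, 302). The tasting plate on the right is clear of the finger.

```bash
python3 -m creep '[[[-4,4,15],0],[[-7,7,30],0],[[-7,7,50],0],[[-7,7,65],0],[[-7,7,70],0]]'
python3 -c "
from h import *
c=camera('wrist');to(.606,.3022,.092,5)"
```

```text
clock: 22.28
position: [0.6085, 0.2946, 0.1318]
ee_rot: [0.676, 0.737, -0.002, -0.0]
ft_force: [0.2, 0.3, -0.9]
grip_width: 1.001
grasp_force: 0.0
shift [ 7.4 -1.7 40.1] dist 41 twist 0.0 yaw now 5.0 j [-1.08  0.73  0.83  1.52 -0.57  1.15 -0.05] t 22.33
```

```bash
python3 -m creep '[[[4,-1,6],0],[[7,-2,15],0],[[7,-2,25],0],[[7,-2,34],0],[[7,-2,40],0]]'
python3 -c "
from h import *
c=camera('wrist');to(.606,.3022,.092,5)"
```

```text
clock: 22.75
position: [0.6061, 0.3034, 0.0934]
ee_rot: [0.675, 0.738, -0.0, -0.0]
ft_force: [0.4, -0.1, -0.4]
grip_width: 1.001
grasp_force: 0.0
shift [-0.9  0.2  0.5] dist 1 twist 0.002 yaw now 5.1 j [-1.08  0.77  0.8   1.54 -0.6   1.09 -0.04] t 22.8
```

```bash
python3 -m creep '[[[0,0,0],0],[[0,0,0],0],[[0,0,0],0],[[0,0,0],0],[[0,0,0],0]]' 0.5 40
python3 -m creep '[[[0,0,-5],0],[[0,0,-20],0],[[0,0,-45],0],[[0,0,-75],0],[[0,0,-105],0]]'
python3 -c "
from h import *
c=camera('wrist');to(.583,.0815,.18,5)"
```

```text
clock: 23.22
position: [0.6069, 0.3033, 0.0954]
ee_rot: [0.675, 0.738, 0.0, 0.0]
ft_force: [-0.1, 0.2, 3.5]
grip_width: 0.717
grasp_force: 43.9
clock: 23.63
position: [0.6063, 0.3031, 0.2018]
ee_rot: [0.675, 0.738, -0.0, 0.0]
ft_force: [0.8, 0.5, -0.7]
grip_width: 0.719
grasp_force: 44.0
shift [-218.9  -45.4   27.8] dist 225 twist 0.001 yaw now 5.1 j [-1.12  0.66  0.88  1.46 -0.52  1.26 -0.1 ] t 23.68
```

```bash
python3 -m creep '[[[-12,-2,0],0],[[-36,-7,0],0],[[-66,-14,0],0],[[-98,-20,0],0],[[-130,-27,0],0]]'
python3 -m creep '[[[-30,-6,0],0],[[-55,-11,0],0],[[-74,-15,5],0],[[-84,-17,12],0],[[-88,-18,20],0]]'
python3 - <<'E'
from h import *
for i in range(2):
    c=camera("wrist");to(.583,.0825,.139,5)
W=cloud(c); save(c,"w10.png")
z=manip.get_obs()["position"][2]; p=c["pixels"].astype(int)
m=(abs(W[...,2]-(z-.0305))<.006)&(p[...,0]>150); m[:,:230]=False; m[:,420:]=False
k,l,s,_=cv2.connectedComponentsWithStats(m.astype(np.uint8))
for i in range(1,k):
    if s[i,4]>800: rect(W[l==i],"lid? "+str(s[i,:4]))
m=(W[...,2]>.039)&(W[...,2]<.049)
k,l,s,_=cv2.connectedComponentsWithStats(m.astype(np.uint8))
for i in range(1,k):
    if s[i,4]>800: rect(W[l==i],"board? "+str(s[i,:4]))
E
```

```text
clock: 24.1
position: [0.5904, 0.1695, 0.1995]
ee_rot: [0.675, 0.738, -0.0, -0.0]
ft_force: [0.8, -0.5, 0.1]
grip_width: 0.717
grasp_force: 44.0
clock: 24.52
position: [0.5807, 0.08, 0.1795]
ee_rot: [0.676, 0.737, 0.0, -0.0]
ft_force: [0.5, -0.1, -2.4]
grip_width: 0.722
grasp_force: 44.0
shift [ 1.4  3.2 38.7] dist 39 twist -0.0 yaw now 5.0 j [-0.96  0.5   0.95  1.75 -0.45  1.12  0.22] t 24.57
shift [-0.   2.9 39.2] dist 39 twist 0.001 yaw now 5.1 j [-0.96  0.5   0.95  1.75 -0.45  1.13  0.22] t 24.62
lid? [231 272 182 150] 21971 centre [580.4  83. ] long 61.2 short 57.2 long-axis deg 1.6 z 0.1457
board? [281 192  96  58] 3688 centre [582.6 100.7] long 56.3 short 33.8 long-axis deg 4.1 z 0.0442
board? [457 211  43 108] 1307 centre [676.   80.4] long 68.2 short 5.2 long-axis deg 85.3 z 0.0442
board? [  0 273  66 137] 1965 centre [398.7   0.4] long 100.4 short 13.2 long-axis deg -74.7 z 0.0441
```

View pics/w10.png

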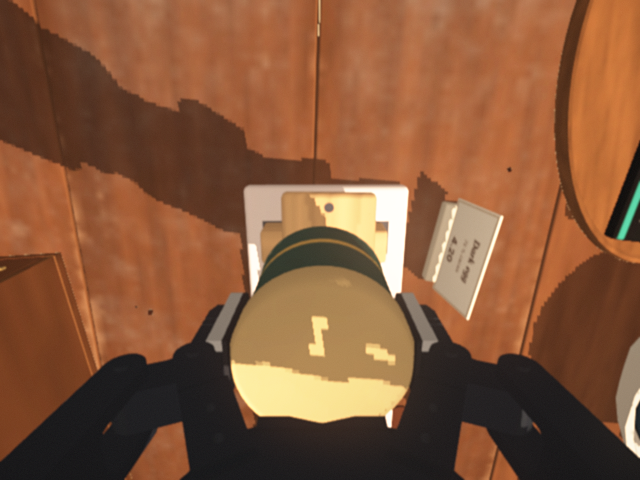

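The tin is held above the board at the card end, and needs about 3 mm more in x.

```bash
python3 -m creep '[[[0,1,10],0],[[0,3,20],0],[[0,3,28],0],[[0,3,33],0],[[0,3,35],0]]'
python3 -m creep '[[[0,0,1],0],[[0,0,2],0],[[0,0,2],0],[[0,0,2],0],[[0,0,2],0]]'
python3 -c "
from h import *
c=camera('wrist');to(.583,.0825,.139,5)"
```

```text
clock: 25.03
position: [0.5837, 0.0829, 0.1434]
ee_rot: [0.675, 0.738, -0.001, -0.0]
ft_force: [-0.2, -0.1, -1.0]
grip_width: 0.723
grasp_force: 44.0
clock: 25.45
position: [0.5842, 0.0825, 0.1431]
ee_rot: [0.675, 0.738, 0.0, 0.0]
ft_force: [0.2, -0.4, -1.2]
grip_width: 0.721
grasp_force: 44.0
shift [ 0.1 -1.2  4.1] dist 4 twist 0.002 yaw now 5.1 j [-0.92  0.55  0.91  1.77 -0.49  1.07  0.25] t 25.5
```

```bash
python3 -m creep '[[[0,0,1],0],[[0,0,1.5],0],[[0,0,2],0],[[0,0,2.5],0],[[0,0,2.5],0]]'
python3 -m creep '[[[0,0,1],0],[[0,0,1],0],[[0,0,1],0],[[0,0,1],0],[[0,0,1],0]]'
```

```text
clock: 25.92
position: [0.584, 0.0825, 0.1402]
ee_rot: [0.675, 0.738, -0.0, -0.0]
ft_force: [0.5, -0.5, -1.9]
grip_width: 0.721
grasp_force: 44.0
clock: 26.33
position: [0.5842, 0.0825, 0.1394]
ee_rot: [0.675, 0.738, 0.0, 0.0]
ft_force: [0.0, -0.2, 1.9]
grip_width: 0.719
grasp_force: 44.1
```

```bash
python3 -m creep '[[[0,0,0],0],[[0,0,0],0],[[0,0,0],0],[[0,0,0],0],[[0,0,0],0]]' 0.95
python3 -m creep '[[[0,0,-15],0],[[0,0,-40],0],[[0,0,-70],0],[[0,0,-100],0],[[0,0,-120],0]]'
python3 - <<'E'
from h import *
def comps(W,lo,hi,n,mn):
    m=(W[...,2]>lo)&(W[...,2]<hi)
    k,l,s,_=cv2.connectedComponentsWithStats(m.astype(np.uint8))
    for i in range(1,k):
        if s[i,4]>mn and s[i,2]<200: rect(W[l==i],n+str(s[i,:4]))
c=camera("wrist"); W=cloud(c); comps(W,.102,.113,"lid ",1000); comps(W,.039,.049,"board ",2000)
to(.4368,.3212,.18,5)
E
```

```text
clock: 26.75
position: [0.5841, 0.0825, 0.1392]
ee_rot: [0.675, 0.738, 0.0, -0.0]
ft_force: [0.1, 0.1, -0.2]
grip_width: 0.949
grasp_force: 0.0
clock: 27.17
position: [0.5846, 0.0821, 0.262]
ee_rot: [0.675, 0.738, 0.001, 0.001]
ft_force: [0.9, -0.3, -1.2]
grip_width: 0.948
grasp_force: 0.0
lid [272 194  96  92] 6883 centre [584.   81.6] long 62.9 short 62.9 long-axis deg 2.5 z 0.1074
lid [  0 262  72 111] 1355 centre [396.9   8.1] long 91.3 short 25.4 long-axis deg -67.3 z 0.1065
board [553 261  87 145] 4194 centre [852.2 -17.2] long 153.8 short 78.6 long-axis deg -68.8 z 0.0463
board [288 275  64 130] 7249 centre [594.1 -40.9] long 140.1 short 56.1 long-axis deg -85.4 z 0.0444
shift [ 251.3 -127.8   84.6] dist 294 twist 0.001 yaw now 5.1 j [-1.01  0.42  1.02  1.65 -0.37  1.27  0.17] t 27.22
```

The tin stands at (584, 81.6), upright above its stick. Next is the spool.

```bash
python3 -m creep '[[[15,-8,0],0],[[45,-23,0],0],[[77,-39,0],0],[[108,-55,5],0],[[138,-70,15],0]]' 0.85 30
python3 -m creep '[[[30,-15,8],0],[[58,-30,20],0],[[84,-43,35],0],[[104,-53,52],0],[[113,-58,70],0]]'
python3 -m creep '[[[0,0,5],0],[[0,0,5],0],[[0,0,5],0]]'
python3 - <<'E'
from h import *
for i in range(2):
    c=camera("wrist"); to(.4372,.3212,.074,5)
W=cloud(c); m=(W[...,2]>.016)&(W[...,2]<.03)
k,l,s,_=cv2.connectedComponentsWithStats(m.astype(np.uint8))
for i in range(1,k):
    if s[i,4]>800: rect(W[l==i],"spool? "+str(s[i,:4]))
E
```

```text
clock: 27.63
position: [0.5014, 0.2151, 0.2448]
ee_rot: [0.675, 0.738, 0.001, -0.0]
ft_force: [-0.6, 0.3, 0.5]
grip_width: 0.85
grasp_force: 0.0
clock: 28.05
position: [0.4322, 0.3245, 0.1735]
ee_rot: [0.673, 0.739, 0.0, -0.001]
ft_force: [-0.3, 0.7, 0.5]
grip_width: 0.851
grasp_force: 0.0
clock: 28.3
position: [0.4353, 0.3198, 0.1699]
ee_rot: [0.676, 0.737, 0.0, 0.0]
ft_force: [1.9, 0.4, 0.6]
grip_width: 0.848
grasp_force: 0.0
shift [ 1.2  1.6 96.3] dist 96 twist -0.001 yaw now 5.0 j [-1.51  0.38  0.95  1.88 -0.36  1.06 -0.33] t 28.35
shift [ 0.9  1.6 96.4] dist 96 twist -0.001 yaw now 5.0 j [-1.51  0.38  0.95  1.88 -0.36  1.06 -0.33] t 28.4
spool? [283 204  82  79] 4675 centre [437.5 320.5] long 52.5 short 52.4 long-axis deg 71.1 z 0.0227
```

```bash
python3 -m creep '[[[1,1,20],0],[[1,2,45],0],[[1,2,70],0],[[1,2,84],0],[[1,2,92],0]]'
python3 -m creep '[[[0,0,2],0],[[0,0,3],0],[[0,0,3],0],[[0,0,3],0],[[0,0,3],0]]'
python3 -c "
from h import *
c=camera('wrist');to(.4374,.3208,.074,5)"
```

```text
clock: 28.82
position: [0.4364, 0.3214, 0.0764]
ee_rot: [0.675, 0.737, -0.001, 0.0]
ft_force: [-0.1, 0.2, -0.2]
grip_width: 0.851
grasp_force: 0.0
clock: 29.23
position: [0.4365, 0.3227, 0.0752]
ee_rot: [0.675, 0.738, 0.001, -0.0]
ft_force: [-0.5, 1.2, -0.1]
grip_width: 0.85
grasp_force: 0.0
shift [-1.9  0.8  1. ] dist 2 twist 0.002 yaw now 5.1 j [-1.4   0.54  0.83  1.93 -0.51  0.89 -0.22] t 29.28
```

```bash
python3 -m creep '[[[-2,1,0],0],[[-2,1,0],0],[[-2,1,0],0],[[-2,1,0],0],[[-2,1,0],0]]' 0.4 30
python3 -m creep '[[[0,0,-5],0],[[0,0,-25],0],[[0,0,-55],0],[[0,0,-90],0],[[0,0,-125],0]]'
python3 -m creep '[[[0,0,-10],0],[[0,0,-20],0],[[0,0,-30],0],[[0,0,-30],0],[[0,0,-30],0]]'
python3 -c "
from h import *
c=camera('wrist');to(.597,-.078,.22,5)"
```

```text
clock: 29.7
position: [0.4376, 0.3201, 0.0748]
ee_rot: [0.675, 0.738, 0.0, -0.0]
ft_force: [-1.3, -2.7, 7.3]
grip_width: 0.596
grasp_force: 30.3
clock: 30.12
position: [0.4372, 0.3197, 0.2006]
ee_rot: [0.675, 0.738, -0.001, 0.0]
ft_force: [0.8, 0.2, 0.0]
grip_width: 0.592
grasp_force: 31.6
clock: 30.53
position: [0.4371, 0.3204, 0.2287]
ee_rot: [0.675, 0.738, -0.0, -0.0]
ft_force: [0.6, -0.1, -0.5]
grip_width: 0.595
grasp_force: 31.6
shift [-410.9  124.     8.6] dist 429 twist 0.002 yaw now 5.1 j [-1.56  0.31  1.    1.82 -0.28  1.17 -0.38] t 30.58
```

```bash
python3 -m creep '[[[-15,5,0],0],[[-43,13,0],0],[[-74,22,0],0],[[-105,32,0],0],[[-136,41,0],0]]'
python3 -m creep '[[[-31,9,0],0],[[-62,19,0],0],[[-93,28,0],0],[[-124,37,0],0],[[-155,47,0],0]]'
python3 -m creep '[[[-30,9,0],0],[[-60,18,0],0],[[-88,27,0],0],[[-108,33,0],0],[[-118,36,0],0]]'
python3 -m creep '[[[0,0,15],0],[[0,0,35],0],[[0,0,50],0],[[0,0,55],0],[[0,0,60],0]]'
python3 - <<'E'
from h import *
for i in range(2):
    c=camera("wrist");to(.597,-.078,.119,5)
W=cloud(c); save(c,"w11.png")
z=manip.get_obs()["position"][2]
m=(abs(W[...,2]-(z-.053))<.006); m[:,:230]=False; m[:,420:]=False
k,l,s,_=cv2.connectedComponentsWithStats(m.astype(np.uint8))
for i in range(1,k):
    if s[i,4]>800: rect(W[l==i],"spool? "+str(s[i,:4]))
E
```

```text
clock: 31.0
position: [0.4904, 0.1862, 0.2285]
ee_rot: [0.675, 0.738, -0.001, -0.0]
ft_force: [0.9, -0.2, -0.8]
grip_width: 0.596
grasp_force: 31.6
clock: 31.42
position: [0.5506, 0.0358, 0.2283]
ee_rot: [0.675, 0.738, -0.001, -0.0]
ft_force: [1.2, 0.9, -0.7]
grip_width: 0.596
grasp_force: 31.6
clock: 31.83
position: [0.5968, -0.0807, 0.2283]
ee_rot: [0.677, 0.736, -0.001, 0.0]
ft_force: [-1.2, -0.5, -0.5]
grip_width: 0.6
grasp_force: 31.6
clock: 32.25
position: [0.5965, -0.0768, 0.1681]
ee_rot: [0.675, 0.738, -0.001, -0.001]
ft_force: [1.0, -0.2, -0.1]
grip_width: 0.593
grasp_force: 31.6
shift [-1.5  0.4 48.8] dist 49 twist 0.001 yaw now 5.1 j [-0.67  0.56  0.95  1.72 -0.5   1.13  0.52] t 32.3
shift [-1.6  0.  49.7] dist 50 twist 0.001 yaw now 5.1 j [-0.67  0.56  0.95  1.72 -0.5   1.13  0.52] t 32.35
spool? [230 262 190 121] 13071 centre [595.2 -74.5] long 60.6 short 54.2 long-axis deg -31.8 z 0.1156
```

View pics/w11.png

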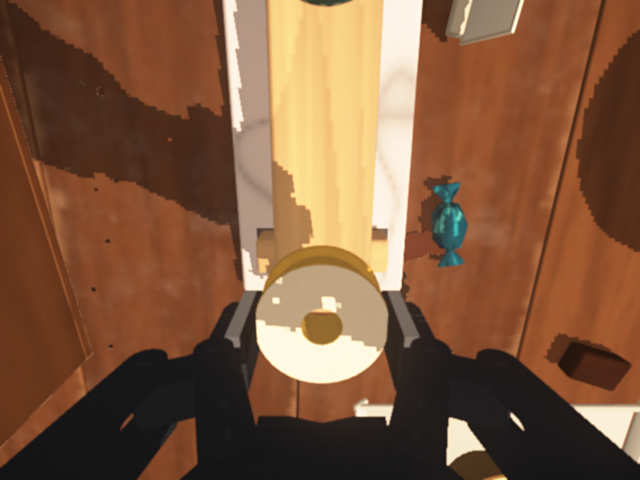

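The spool is held flat above the far end of the board. Lowering it.

```bash
python3 -m creep '[[[-1,0,12],0],[[-1,0,25],0],[[-1,0,36],0],[[-1,0,43],0],[[-1,0,46],0]]'
python3 -m creep '[[[0,0,1],0],[[0,0,2],0],[[0,0,2],0],[[0,0,2],0],[[0,0,2],0]]'
python3 -c "
from h import *
c=camera('wrist');to(.597,-.078,.119,5)"
```

```text
clock: 32.77
position: [0.5966, -0.0768, 0.1216]
ee_rot: [0.675, 0.738, -0.001, -0.001]
ft_force: [-0.6, -0.1, -0.6]
grip_width: 0.593
grasp_force: 31.6
clock: 33.18
position: [0.5975, -0.077, 0.1217]
ee_rot: [0.675, 0.738, 0.0, 0.0]
ft_force: [0.3, -0.5, -0.9]
grip_width: 0.594
grasp_force: 31.6
shift [-1.  -0.6  2.6] dist 3 twist 0.002 yaw now 5.1 j [-0.63  0.61  0.9   1.75 -0.55  1.05  0.56] t 33.23
```

```bash
python3 -m creep '[[[-1,0,0.5],0],[[-1,0,1],0],[[-1,0,1.5],0],[[-1,0,2],0],[[-1,0,2],0]]'
python3 -m creep '[[[0,0,0.5],0],[[0,0,1],0],[[0,0,1],0],[[0,0,1],0],[[0,0,1],0]]'
```

```text
clock: 33.65
position: [0.5974, -0.078, 0.1191]
ee_rot: [0.675, 0.738, -0.0, -0.0]
ft_force: [-0.1, 0.5, -0.5]
grip_width: 0.595
grasp_force: 31.6
clock: 34.07
position: [0.5974, -0.078, 0.1189]
ee_rot: [0.675, 0.738, 0.0, -0.0]
ft_force: [-3.2, 1.6, 8.1]
grip_width: 0.599
grasp_force: 32.5
```

Contact at 8 N. I'm releasing the spool, backing off and checking.

```bash
python3 -m creep '[[[0,0,-1],0],[[0,0,-1],0],[[0,0,-1],0],[[0,0,-1],0],[[0,0,-1],0]]' 0.85
python3 -m creep '[[[0,0,-15],0],[[0,0,-40],0],[[0,0,-70],0],[[0,0,-100],0],[[0,0,-130],0]]'
python3 -m creep '[[[-10,0,-20],0],[[-30,0,-30],0],[[-50,0,-30],0],[[-60,0,-30],0],[[-60,0,-30],0]]'
python3 - <<'E'
from h import *
c=camera("wrist"); W=cloud(c); save(c,"w12.png")
for lo,hi,n in((.06,.072,"spool"),(.102,.113,"lid"),(.039,.049,"board")):
    m=(W[...,2]>lo)&(W[...,2]<hi)
    k,l,s,_=cv2.connectedComponentsWithStats(m.astype(np.uint8))
    for i in range(1,k):
        if s[i,4]>1000: rect(W[l==i],n+str(s[i,:4]))
E
```

```text
clock: 34.48
position: [0.5974, -0.0779, 0.1191]
ee_rot: [0.675, 0.738, -0.0, -0.0]
ft_force: [0.0, 0.8, 0.4]
grip_width: 0.854
grasp_force: 0.0
clock: 34.9
position: [0.5971, -0.0784, 0.2517]
ee_rot: [0.675, 0.738, 0.0, 0.0]
ft_force: [-0.1, 0.3, -0.7]
grip_width: 0.852
grasp_force: 0.0
clock: 35.32
position: [0.6021, -0.1406, 0.2801]
ee_rot: [0.676, 0.736, -0.0, 0.001]
ft_force: [0.1, -0.8, -0.6]
grip_width: 0.849
grasp_force: 0.0
spool[ 36   0  79 256] 2618 centre [413.6 -94.6] long 187.7 short 3.3 long-axis deg -81.2 z 0.0662
spool[288 101  69  72] 3539 centre [597.6 -77.7] long 52.4 short 52.2 long-axis deg -84.7 z 0.0666
lid[  0   0  84 277] 2478 centre [ 417.2 -100. ] long 175.7 short 10.7 long-axis deg -81.1 z 0.1059
board[ 58   0  70 247] 1831 centre [413.2 -91.7] long 193.4 short 3.1 long-axis deg -81.1 z 0.0441
board[285   0  75 131] 7826 centre [593.  -26.9] long 92.6 short 56.2 long-axis deg -85.3 z 0.0441
board[597   1  43 153] 3978 centre [827.5 -20.7] long 114.1 short 32.8 long-axis deg -70.2 z 0.046
board[449 311  43  43] 1016 centre [ 762.7 -245.9] long 59.0 short 24.7 long-axis deg -49.8 z 0.0448
```

View pics/w12.png

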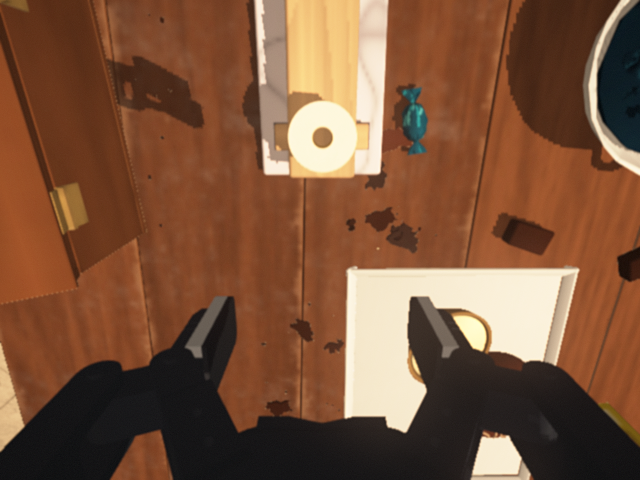

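The spool lies flat at (322,137), directly over its stick at (597.6, -77.7). The board is square to the slab. Handing in.

```bash
python3 -c "
from workcell import manip
print(manip.hand_in())"
```

```text
the job is handed in; nothing more can be done
None
```

The upper tier is built and handed in at about 35 s: both sticks are on the bands, the board is centred on them, the tin is above the stick at the price-card end and the spool lies flat above the other, all within about 2–3 mm by camera; no verdict was returned.

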